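# Find the stamped sample crate and push it to the dispatch line

### The job

One of the two small wooden sample crates has a red stamp on its underside. With the fingertips only, gently tip each crate over onto its side and leave it lying there, and once both are over push the stamped one, still on its side, to the dispatch line, so that its middle lies over the blue tape. Leave the plain crate lying clear of the tape, do not pinch or lift either crate, and do not disturb the other things on the table.

Things in the scene. Friction and masses are not known exactly. Their poses are not given: they have to be found in the camera images.
- crate_a: wooden open-topped crate, 70 (its x) x 100 (its y) x 110 mm high, walls 6, floor 10 mm, empty, 0.35 kg, balance point 40 mm above underside; starts upright beside the tape, x axis roughly away from the robot. Pushed level near its rim it tips without sliding, and falls by itself past 40 degrees. Origin: centre of underside; z to the open top.
- crate_b: looks alike: wooden open-topped crate, 70 (its x) x 100 (its y) x 110 mm high, walls 6, floor 10 mm, empty, 0.35 kg, balance point 40 mm above underside; starts upright beside the tape, x axis roughly away from the robot. Pushed level near its rim it tips without sliding, and falls by itself past 40 degrees. Origin: centre of underside; z to the open top.
- crate_a_mid (a point): centre point of crate_a, 55 mm above its underside along its z, axes as the crate's.
- crate_b_mid (a point): centre point of crate_b, 55 mm above its underside along its z, axes as the crate's.
- stamp (a point): centre of the red round stamp (58 mm wide, white cross) on the underside of whichever crate is stamped; it cannot be seen until that crate is tipped over. A crate tipped towards the robot shows its underside to the far side of the table.
- line: dispatch line: flat blue tape on the table, 300 mm long (its x, pointing roughly away from the robot) and 40 mm wide (its y), between the two crates; origin: centre of the tape, on the table surface.
- dish_1: bystander, leave alone: glass petri dish, 90 mm wide, 16 mm high, with wood samples; beyond the far end of the tape. Origin: centre of its underside.
- dish_2: bystander, leave alone: same kind of petri dish, far side, left. Origin: centre of its underside.
- dish_3: bystander, leave alone: same kind of petri dish, far side, right. Origin: centre of its underside.
- jar: bystander, leave alone: closed jar, 60 mm wide, 90 mm high, left of the crates. Origin: centre of its underside.
- hygrometer: bystander, leave alone: white upright display, 100 mm wide and high, 20 mm deep on a 50 mm foot, right of the crates. Origin: centre of its underside.
- cards: bystander, leave alone: stack of white cards 60 x 90 x 18 mm, near the robot, left. Origin: centre of its underside.
- brush: bystander, leave alone: small wooden-handled brush, 160 mm long, lying near the robot, right. Origin: under its middle, on the table.

How it is judged:
On the way, in this order (a step that is already met when the one before it is completed fails the run):
1. both crates lie tipped over on their sides (angle between crate_a's own z axis and vertical between 1.4 and 1.75 rad and angle between crate_b's own z axis and vertical between 1.4 and 1.75 rad), for 0.3 s.
2. the stamped crate lies on its side with its middle over the tape (angle between crate_a's own z axis and vertical between 1.4 and 1.75 rad and y of crate_a_mid in the frame of line between -0.03 and 0.03 m and x of crate_a_mid in the frame of line between -0.14 and 0.14 m), for 0.2 s.
At the end, for the whole second after the job is handed in: The stamped crate lies at rest on its side (z axis within about 10 degrees of level), its centre within 30 mm of the tape's centre line and within 140 mm of the tape's middle along it; the plain crate also lies at rest on its side, its centre more than 80 mm from the tape's centre line (all of step 2 and angle between crate_b's own z axis and vertical between 1.4 and 1.75 rad and linear speed of each of crate_a, crate_b below 0.03 m/s and angular speed of each of crate_a, crate_b below 0.3 rad/s and (y of crate_b_mid in the frame of line above 0.08 m or y of crate_b_mid in the frame of line below -0.08 m)); the robot touches nothing.
It fails at once if a crate is lifted or carried (height (world z) of crate_a_mid above 0.1 m or (angle between crate_a's own z axis and vertical between 1.4 and 1.75 rad and height (world z) of crate_a_mid above 0.072 m)).
It fails at once if a crate is squeezed or rammed (fingers press it with over 35 N) (contact force between the fingers and crate_a above 35 N).
It fails at once if a crate is lifted or carried (height (world z) of crate_b_mid above 0.1 m or (angle between crate_b's own z axis and vertical between 1.4 and 1.75 rad and height (world z) of crate_b_mid above 0.072 m)).
It fails at once if a crate is squeezed or rammed (fingers press it with over 35 N) (contact force between the fingers and crate_b above 35 N).
It fails at once if a bystander is disturbed (moved over 25 mm) (distance of any of dish_1, dish_2, dish_3, jar, hygrometer, cards, brush from where it was at the start of the episode above 0.025 m).
It also fails if it takes over 67 s, if anything falls off the work surface, if the arm or the gripper's body presses on something with over 40 N, if the wrist force passes 120 N, or if a joint passes its speed limit or range.

### The arm

A 6-joint arm with a two-finger parallel gripper is mounted at the origin on the work surface. World frame = base frame: x ahead of the robot, y to its left, z up, the work surface at z = 0. Lengths are in m, angles in rad, forces in N, time in s.
With the tool pointing down it reaches from about 0.35 to 1 m from the base axis. Payload 7.1 kg.
Tool frame: the origin (TCP) lies midway between the tips of the shut fingers; the grasp point (between the pads) lies 19 mm behind it; z points along the fingers, y is the line along which they close (so a half turn about z gives the same grasp; the last joint's range is limited). The gripper opens to 85 mm and grips with 20 to 120 N. Pads are 22 mm wide; open, the fingers measure 114 mm over their backs; the gripper's body (76 mm by 85 mm) begins 54 mm behind the grasp point. The pads swing forward as they close: fully open they stand 13 mm farther back than shut.
Start: joints at [1.09, 0.423, 1.63, -0, 1.089, -0.019], TCP at [0.278, 0.56, 0.231] pointing down, gripper open.
Joint ranges: [-3, 3], [-0.9, 2.11], [0.09, 2.58], [-1.31, 4.45], [0.11, 2.69], [-2.54, 2.54]. Speed limits (rad/s): [2.39, 2.39, 3.01, 3.14, 3.14, 3.14].

### API

Orientations are given as a unit quaternion [x, y, z, w].
In Python, from workcell import telemetry, optics, ctrl gives the robot as it stands. The module is installed in compiled form; this text tells all that it offers.
- The arm moves only by the tool jog_arm, never from a script. Its argument "rows" is a list of rows, each a list of 3 entries, a list of its own where there are three numbers: the opening in per cent of the stroke, from 0 (shut) to 100 (fully open), then the shift along the tool's x, y, z in cm, then the turn, a rotation vector about the tool's x, y, z in degrees. In form: [[claw, [dx, dy, dz], [wx, wy, wz]], ...]. A call has 1 to 12 rows; each row shifts and turns the commanded pose from where the row before left it, along the tool's axes as they then stand; what a row does not reach is not made up. A row lasts 1/10 s, in which the tool goes at most 50 mm and 8.59 degrees, less where a joint would pass 70% of its speed; a pose out of reach is approached as far as the arm can. A call is refused whole if a number of a shift passes 5 or a number of a turn 8.59, either way. A call with a gripper value outside its range is refused whole. The fingers move at their own pace and stop on an object; "squeeze" is the grip in N (left out, the last holds). Time passes only in rows, so rows that do not move let the fingers close. It gives the time, the measured TCP pose, the force, the opening and the grip force at its end, in the units of the state.
- telemetry.get_obs(): the state, without advancing time (a new reading comes with each control period).
- optics.camera(name): name is "side" or "top" or "wrist"; returns the picture (420x560x3 uint8, red, green, blue); there is no depth.
- optics.camera_params(name): a dict with "fx", "fy", "cx", "cy" (pixels), "view" (4x4, takes a point from world to camera coordinates). Camera axes: x right, y down, z forward; pixel columns grow to the right and rows downward; lengths in m; the calibration is good to about 2 mm. A picture is of the moment at which its call begins: read the wrist's pose just before it. camera_params takes no time and is no camera call; for the wrist camera it gives the pose at the moment of the call.
- ctrl.hand_in(): hands the job in; it is judged then, once.
The state is a dict: "time": time; "joint_pos": joint angles; "dq": joint speeds; "effort": joint torques, N m; "ee_pos": TCP position; "eef_rot": TCP orientation; "ft_force": force on the tool from outside, world axes, zero at the start; "wrist_torque": the same for the moment, N m; "width": opening from 0.0 (shut) to 1.0 (fully open); "grip_force": force on a finger pad.
Only numpy, scipy, OpenCV 4.12 (cv2) and the standard library are available. Lean on these libraries where they do the work, as an engineer would, in place of code of your own. Each camera call takes 0.05 s, during which the arm holds its last target. There are 200 camera calls.

## Working session

There is one attempt and no reset: what is moved stays moved. The work goes in short steps, Python scripts to look and compute and a tool call to move; the robot and the scene stay as the last step left them, time stands still between calls to the robot, and variables do not carry over. Pictures are saved under pics/ and viewed, at most 10 in all, crops included, and the job is handed in when it is done.

Besides the shell and the picture viewer there is one more tool, called after "Emit:" by a JSON object that holds its "fn" and its "kwargs", one argument or row to a line. jog_arm: Moves the arm, as the interface text tells. Its arguments: {"type":"object","properties":{"rows":{"type":"array"},"squeeze":{"type":"number"}},"required":["rows"]}

```bash
mkdir -p pics; python3 - <<'E'
from workcell import telemetry, optics
import cv2, numpy as np
o=telemetry.get_obs(); print({k:np.round(v,3).tolist() for k,v in o.items()})
a=optics.camera('top'); b=optics.camera('side')
cv2.imwrite('pics/top0.png',a[...,::-1]); cv2.imwrite('pics/side0.png',b[...,::-1])
for n in ('top','side','wrist'):
    p=optics.camera_params(n); print(n,p['fx'],p['cx'],p['cy'],np.round(p['view'],3).tolist())
E
```

```text
{'time': 0.0, 'joint_pos': [1.09, 0.424, 1.631, -0.0, 1.089, -0.019], 'dq': [-0.001, 0.001, -0.001, -0.001, 0.001, 0.0], 'effort': [-0.003, -55.738, -28.174, -0.0, 0.007, -0.0], 'ee_pos': [0.278, 0.559, 0.231], 'eef_rot': [0.229, 0.973, -0.001, -0.0], 'ft_force': [-0.664, 0.234, 0.394], 'wrist_torque': [0.003, 0.018, 0.015], 'grip_force': 0.0, 'width': 1.001}
top 400.2923493269373 274.34810845956883 207.57747714107285 [[0.005, -1.0, -0.003, 0.002], [-0.995, -0.005, -0.095, 0.52], [0.095, 0.004, -0.995, 1.187], [0.0, 0.0, 0.0, 1.0]]
side 455.25798795547183 279.24324647676804 215.03454824542365 [[0.726, -0.688, 0.011, -0.367], [-0.421, -0.456, -0.784, 0.295], [0.544, 0.565, -0.621, 0.846], [0.0, 0.0, 0.0, 1.0]]
wrist 373.5859088742131 276.8329130775745 212.46296403019446 [[0.445, 0.895, -0.002, -0.625], [0.855, -0.425, 0.297, -0.041], [0.265, -0.134, -0.955, 0.38], [0.0, 0.0, 0.0, 1.0]]
```

View pics/top0.png

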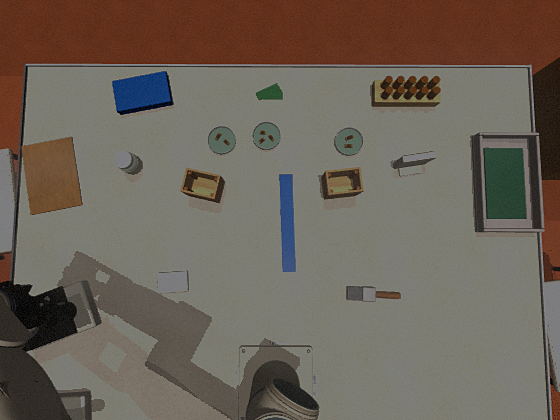

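View pics/side0.png

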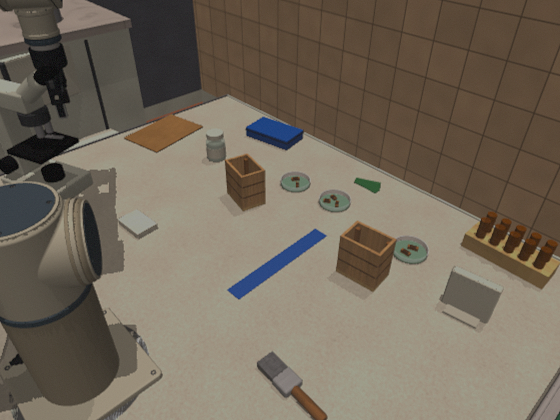

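The top view shows the crates at about (203,184) and (342,183), with the tape at (288,222) and dishes beyond both crates, so I will tip them towards the robot. The side view confirms both are upright. Next I'll measure the tape, rims and dishes.

```bash
cat > h.py <<'E'
import cv2, numpy as np
from workcell import telemetry, optics
def ray(p,uv,z):
    V=np.array(p['view']);R,t=V[:3,:3],V[:3,3];c=-R.T@t
    uv=np.atleast_2d(uv);d=np.c_[(uv[:,0]-p['cx'])/p['fx'],(uv[:,1]-p['cy'])/p['fy'],np.ones(len(uv))]@R
    return c+d*((z-c[2])/d[:,2])[:,None]
def proj(p,X):
    V=np.array(p['view']);q=np.atleast_2d(X)@V[:3,:3].T+V[:3,3]
    return np.c_[p['fx']*q[:,0]/q[:,2]+p['cx'],p['fy']*q[:,1]/q[:,2]+p['cy']]
E
python3 - <<'E'
from h import *
p=optics.camera_params('top');im=cv2.imread('pics/top0.png');hsv=cv2.cvtColor(im,cv2.COLOR_BGR2HSV)
m=cv2.inRange(hsv,(100,120,60),(130,255,255));m[:150]=0
c=max(cv2.findContours(m,0,1)[0],key=cv2.contourArea);r=cv2.minAreaRect(c);print('tape',r,ray(p,[r[0]],0),ray(p,cv2.boxPoints(r),0).round(3))
m=cv2.inRange(hsv,(8,90,50),(25,255,255));m[:160]=0;m[215:]=0;m[:,:150]=0;m[:,385:]=0
m=cv2.morphologyEx(m,3,np.ones((7,7)))
for c in cv2.findContours(m,0,1)[0]:
    if cv2.contourArea(c)>300:
        b=cv2.approxPolyDP(c,3,True)[:,0];print('crate px',b.tolist(),ray(p,b,.11).round(3).tolist())
print('dishes',ray(p,[[221.5,140],[266,136],[348.5,141]],.01).round(3).tolist())
print('jar base, hyg, cards, brush',ray(p,[[131,165],[413,165],[173,281],[373,294]],0).round(3).tolist())
g=cv2.resize(im[155:215,170:375],None,fx=3.9,fy=3.9,interpolation=cv2.INTER_CUBIC);cv2.imwrite('pics/crop.png',g)
E
```

```text
tape ((286.9815673828125, 222.48280334472656), (97.11664581298828, 12.5634183883667), 87.95458984375) [[ 0.47599925 -0.03402779  0.        ]] [[ 0.626 -0.009  0.   ]
 [ 0.628 -0.048  0.   ]
 [ 0.329 -0.059  0.   ]
 [ 0.327 -0.021  0.   ]]
crate px [[186, 168], [180, 190], [219, 202], [224, 181], [220, 176]] [[0.623, 0.256, 0.11], [0.56, 0.272, 0.11], [0.526, 0.161, 0.11], [0.586, 0.148, 0.11], [0.6, 0.159, 0.11]]
crate px [[359, 167], [326, 171], [322, 180], [324, 196], [349, 196], [362, 191]] [[0.628, -0.235, 0.11], [0.616, -0.141, 0.11], [0.59, -0.13, 0.11], [0.545, -0.135, 0.11], [0.545, -0.206, 0.11], [0.56, -0.242, 0.11]]
dishes [[0.732, 0.171, 0.01], [0.745, 0.032, 0.01], [0.73, -0.225, 0.01]]
jar base, hyg, cards, brush [[0.653, 0.454, 0.0], [0.657, -0.426, 0.0], [0.296, 0.312, 0.0], [0.261, -0.295, 0.0]]
```

View pics/crop.png

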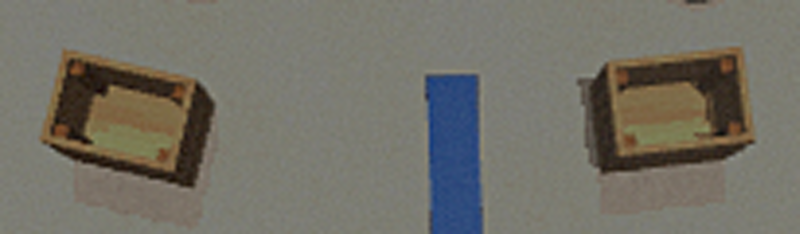

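The crop gives the rim corners. Left crate: (64,50), (197,83), (177,173), (42,141). Right crate: (607,62), (743,47), (755,142), (617,156).

```bash
python3 - <<'E'
from h import *
p=optics.camera_params('top')
for n,q in (('L',[[64,50],[197,83],[177,173],[42,141]]),('R',[[607,62],[743,47],[755,142],[617,156]])):
    X=ray(p,np.array(q)/3.9+[170,155],.11)[:,:2];e=np.roll(X,-1,0)-X
    d=-e[0]+e[2];yaw=np.arctan2(d[1],d[0]) if n=='R' else np.arctan2(d[1],d[0])
    print(n,X.round(3).tolist(),X.mean(0).round(3),np.linalg.norm(e,axis=1).round(3),'ydir-angle',np.degrees(yaw).round(1),'far mid',((X[0]+X[1])/2).round(3))
from scipy.spatial.transform import Rotation as R
print(R.from_quat(telemetry.get_obs()['eef_rot']).as_matrix().round(3))
E
```

```text
L [[0.624, 0.255], [0.6, 0.158], [0.534, 0.171], [0.557, 0.269]] [0.578 0.213] [0.1   0.067 0.101 0.068] ydir-angle 76.6 far mid [0.612 0.207]
R [[0.617, -0.14], [0.628, -0.239], [0.558, -0.247], [0.548, -0.147]] [ 0.588 -0.193] [0.1   0.07  0.1   0.069] ydir-angle 96.4 far mid [ 0.622 -0.19 ]
[[-0.895  0.446 -0.001]
 [ 0.446  0.895 -0.001]
 [-0.    -0.001 -1.   ]]
```

Emit:
{"fn": "jog_arm", "kwargs": {
  "rows": [
    [40,[0,0,0],[0,0,-6.5]],
    [40,[0,0,0],[0,0,-6.5]],
    [40,[-4,-2.3,0],[0,0,0]],
    [40,[-4,-2.3,0],[0,0,0]],
    [40,[-4,-2.3,0],[0,0,0]],
    [40,[-4,-2.3,0],[0,0,0]],
    [40,[-4,-2.3,0],[0,0,0]],
    [40,[-4,-2.3,0],[0,0,0]],
    [40,[-4,-2.3,0],[0,0,0]],
    [40,[-4,-2.3,0],[0,0,0]],
    [40,[-4,-2.3,0],[0,0,0]],
    [40,[0,0,0],[0,0,0]]
  ]
}}

```text
time: 1.3
ee_pos: [0.5838, 0.2705, 0.231]
eef_rot: [0.12, 0.993, -0.0, 0.001]
ft_force: [-0.5, 0.2, 0.6]
width: 0.401
grip_force: 0.0
```

Emit:
{"fn": "jog_arm", "kwargs": {
  "rows": [
    [40,[-4.4,-2.7,0],[0,0,0]],
    [40,[-4.4,-2.7,0],[0,0,0]],
    [40,[0,0,4.7],[0,0,0]],
    [40,[0,0,4.7],[0,0,0]],
    [40,[0,0,4.7],[0,0,0]],
    [40,[0,0,0],[0,0,0]],
    [40,[1,0,0],[0,0,0]],
    [40,[1,0,0],[0,0,0]],
    [40,[1,0,0],[0,0,0]],
    [40,[1,0,0],[0,0,0]],
    [40,[0.5,0,0],[0,0,0]],
    [40,[0.5,0,0],[0,0,0]]
  ]
}}

```text
time: 2.5
ee_pos: [0.6029, 0.2158, 0.0918]
eef_rot: [0.117, 0.993, 0.0, 0.001]
ft_force: [2.2, -1.1, 3.5]
width: 0.398
grip_force: 1.7
```

```bash
python3 - <<'E'
from h import *
cv2.imwrite('pics/side1.png',optics.camera('side')[...,::-1])
E
```

```text
(no output)
```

View pics/side1.png

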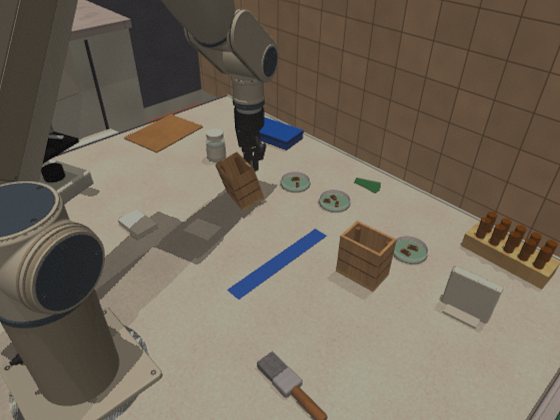

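The left crate, around (240,182), is tipping towards the robot with the fingertips behind its rim. I'll keep pushing.

Emit:
{"fn": "jog_arm", "kwargs": {
  "rows": [
    [40,[0.7,0,0],[0,0,0]],
    [40,[0.7,0,0],[0,0,0]],
    [40,[0.7,0,0],[0,0,0]],
    [40,[0.7,0,0],[0,0,0]],
    [40,[0.7,0,0],[0,0,0]],
    [40,[0.7,0,0],[0,0,0]],
    [40,[0.7,0,0],[0,0,0]],
    [40,[0.7,0,0],[0,0,0]],
    [40,[0,0,0],[0,0,0]],
    [40,[0,0,0],[0,0,0]],
    [40,[0,0,0],[0,0,0]],
    [40,[0,0,0],[0,0,0]]
  ]
}}

```text
time: 3.75
ee_pos: [0.5484, 0.2284, 0.0904]
eef_rot: [0.117, 0.993, 0.0, 0.0]
ft_force: [0.1, -0.2, 0.9]
width: 0.402
grip_force: 0.0
```

```bash
python3 - <<'E'
from h import *
cv2.imwrite('pics/side2.png',optics.camera('side')[...,::-1])
E
```

```text
(no output)
```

View pics/side2.png

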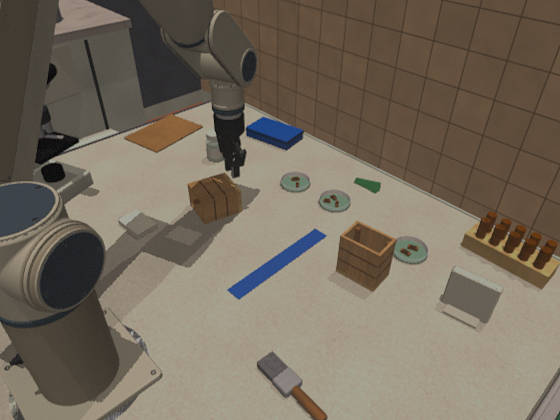

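The left crate now lies on its side at about (215,197), its open end towards the robot. Next is the right crate.

Emit:
{"fn": "jog_arm", "kwargs": {
  "rows": [
    [40,[0,0,-4.7],[0,0,-6.6]],
    [40,[0,0,-4.7],[0,0,-6.6]],
    [40,[0,0,-4.0],[0,0,-6.6]],
    [40,[-0.8,-4.7,0],[0,0,0]],
    [40,[-0.8,-4.7,0],[0,0,0]],
    [40,[-0.8,-4.7,0],[0,0,0]],
    [40,[-0.8,-4.7,0],[0,0,0]],
    [40,[-0.8,-4.7,0],[0,0,0]],
    [40,[-0.8,-4.7,0],[0,0,0]],
    [40,[-0.8,-4.7,0],[0,0,0]],
    [40,[-0.8,-4.7,0],[0,0,0]],
    [40,[-0.8,-4.7,0],[0,0,0]]
  ]
}}

```text
time: 5.0
ee_pos: [0.6665, -0.1862, 0.2243]
eef_rot: [-0.055, 0.998, 0.0, 0.0]
ft_force: [1.1, 0.4, -0.4]
width: 0.4
grip_force: 0.0
```

Emit:
{"fn": "jog_arm", "kwargs": {
  "rows": [
    [40,[0,0,0],[0,0,0]],
    [40,[0,0,0],[0,0,0]]
  ]
}}

```text
time: 5.2
ee_pos: [0.666, -0.1853, 0.2238]
eef_rot: [-0.054, 0.999, 0.0, -0.0]
ft_force: [-1.2, 0.3, 0.7]
width: 0.405
grip_force: 0.0
```

Down to z ≈ 0.09, then push.

Emit:
{"fn": "jog_arm", "kwargs": {
  "rows": [
    [40,[0,0,4.6],[0,0,0]],
    [40,[0,0,4.6],[0,0,0]],
    [40,[0,0,4.2],[0,0,0]],
    [40,[0,0,0],[0,0,0]],
    [40,[1,0,0],[0,0,0]],
    [40,[1,0,0],[0,0,0]],
    [40,[1,0,0],[0,0,0]],
    [40,[1,0,0],[0,0,0]],
    [40,[0.7,0,0],[0,0,0]],
    [40,[0.7,0,0],[0,0,0]],
    [40,[0.7,0,0],[0,0,0]],
    [40,[0.7,0,0],[0,0,0]]
  ]
}}

```text
time: 6.4
ee_pos: [0.5983, -0.1917, 0.0905]
eef_rot: [-0.055, 0.998, -0.0, 0.0]
ft_force: [1.2, -0.3, 1.7]
width: 0.4
grip_force: 1.1
```

Emit:
{"fn": "jog_arm", "kwargs": {
  "rows": [
    [40,[0.7,0,0],[0,0,0]],
    [40,[0.7,0,0],[0,0,0]],
    [40,[0.7,0,0],[0,0,0]],
    [40,[0.7,0,0],[0,0,0]],
    [40,[0.7,0,0],[0,0,0]],
    [40,[0.7,0,0],[0,0,0]],
    [40,[0,0,0],[0,0,0]],
    [40,[0,0,0],[0,0,0]],
    [40,[0,0,0],[0,0,0]],
    [40,[0,0,-4],[0,0,0]],
    [40,[0,0,-4],[0,0,0]],
    [40,[0,0,-4],[0,0,0]]
  ]
}}

```text
time: 7.6
ee_pos: [0.557, -0.1961, 0.2115]
eef_rot: [-0.055, 0.998, 0.0, -0.0]
ft_force: [1.2, 0.6, -1.1]
width: 0.398
grip_force: 0.0
```

Emit:
{"fn": "jog_arm", "kwargs": {
  "rows": [
    [40,[-3.6,2.9,-0.7],[0,0,0]],
    [40,[-3.6,2.9,-0.7],[0,0,0]],
    [40,[-3.6,2.9,-0.7],[0,0,0]],
    [40,[-3.6,2.9,-0.7],[0,0,0]],
    [40,[-3.6,2.9,-0.7],[0,0,0]],
    [40,[-3.6,2.9,-0.7],[0,0,0]],
    [40,[0,0,0],[0,8.4,0]],
    [40,[0,0,0],[0,8.4,0]],
    [40,[0,0,0],[0,8.4,0]],
    [40,[0,0,0],[0,8.4,0]],
    [40,[0,0,0],[0,8.4,0]],
    [40,[0,0,0],[0,8.4,0]]
  ]
}}

```text
time: 8.8
ee_pos: [0.7529, 0.001, 0.2529]
eef_rot: [-0.05, 0.903, -0.024, -0.427]
ft_force: [0.1, 0.1, -1.0]
width: 0.402
grip_force: 0.0
```

```bash
python3 - <<'E'
from h import *
p=optics.camera_params('wrist');im=optics.camera('wrist')[...,::-1]
cv2.imwrite('pics/w1.png',im)
V=np.array(p['view']);print(-V[:3,:3].T@V[:3,3])
np.save('w1.npy',V);cv2.imwrite('pics/top1.png',optics.camera('top')[...,::-1])
h=cv2.cvtColor(im,cv2.COLOR_BGR2HSV);m=cv2.inRange(h,(0,130,60),(7,255,255))|cv2.inRange(h,(172,130,60),(180,255,255))
for c in cv2.findContours(m,0,1)[0]:
    if cv2.contourArea(c)>60: print(cv2.boundingRect(c),cv2.contourArea(c),ray(p,[np.mean(c[:,0],0)],.035))
E
```

```text
[0.81653787 0.00791055 0.40245807]
(458, 195, 56, 30) 1210.5 [[0.54533556 0.22594491 0.035     ]]
```

View pics/w1.png

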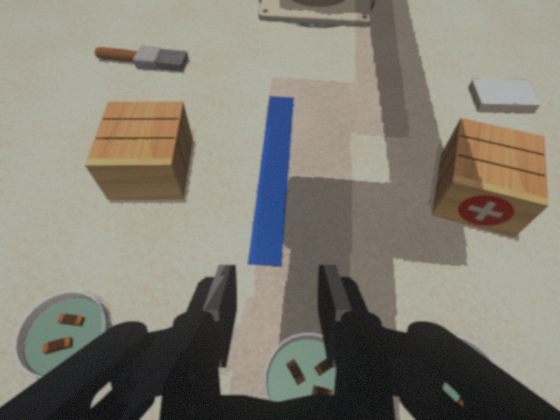

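View pics/top1.png

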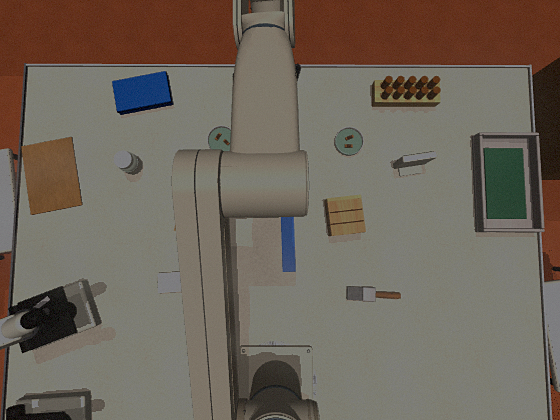

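The stamp is on the left crate (+y), at pixel (486,210). The plain crate lies at (142,150), clear of the tape. I'll fit the left crate's top face from its corners.

```bash
python3 - <<'E'
from h import *
p=optics.camera_params('wrist')
for n,q in (('L',[[463,122],[545,136],[548,204],[445,180]]),('R',[[108,103],[184,102],[180,160],[90,164]])):
    X=ray(p,q,.07)[:,:2];e=np.roll(X,-1,0)-X
    print(n,X.round(3).tolist(),X.mean(0).round(3),np.linalg.norm(e,axis=1).round(3),np.degrees(np.arctan2(e[:,1],e[:,0])).round(1))
print(telemetry.get_obs()['joint_pos'])
E
```

```text
L [[0.442, 0.198], [0.456, 0.292], [0.56, 0.266], [0.539, 0.163]] [0.499 0.23 ] [0.095 0.107 0.105 0.103] [  81.7  -13.9 -101.4  160.1]
R [[0.458, -0.251], [0.445, -0.154], [0.543, -0.134], [0.56, -0.233]] [ 0.501 -0.193] [0.098 0.1   0.101 0.104] [  97.6   11.7  -80.1 -170.4]
[ 0.01528795  1.13144018  0.53199516 -0.10603048  2.36761954 -1.70814648]
```

Emit:
{"fn": "jog_arm", "kwargs": {
  "rows": [
    [60,[0,0,0],[0,-8.4,0]],
    [60,[0,0,0],[0,-8.4,0]],
    [60,[0,0,0],[0,-8.4,0]],
    [60,[0,0,0],[0,-8.4,0]],
    [60,[0,0,0],[0,-8.4,0]],
    [60,[0,0,0],[0,-8.4,0]],
    [60,[2.4,4.3,0],[0,0,0]],
    [60,[2.4,4.3,0],[0,0,0]],
    [60,[2.4,4.3,0],[0,0,0]],
    [60,[2.4,4.3,0],[0,0,0]],
    [60,[2.4,4.3,0],[0,0,0]],
    [60,[2.4,4.3,0],[0,0,0]]
  ]
}}

```text
time: 10.1
ee_pos: [0.5794, 0.2426, 0.2549]
eef_rot: [-0.055, 0.998, 0.002, 0.004]
ft_force: [0.5, 0.0, -0.9]
width: 0.604
grip_force: 0.0
```

Emit:
{"fn": "jog_arm", "kwargs": {
  "rows": [
    [60,[2.4,4.3,0],[0,0,0]],
    [60,[2.4,4.3,0],[0,0,0]],
    [60,[0,0,0],[0,0,8.5]],
    [60,[0,0,0],[0,0,8.5]],
    [60,[0,0,0],[0,0,8.5]],
    [60,[0,0,0],[0,0,8.5]],
    [60,[0,0,0],[0,0,8.5]],
    [60,[0,0,0],[0,0,8.5]],
    [60,[0,0,0],[0,0,8.5]],
    [60,[0,0,0],[0,0,8.5]],
    [60,[0,0,0],[0,0,8.5]],
    [60,[0,0,0],[0,0,8.5]]
  ]
}}

```text
time: 11.3
ee_pos: [0.5234, 0.3213, 0.2546]
eef_rot: [0.636, 0.771, 0.004, 0.001]
ft_force: [-0.3, 0.0, -0.5]
width: 0.603
grip_force: 0.0
```

Emit:
{"fn": "jog_arm", "kwargs": {
  "rows": [
    [60,[0,0,0],[0,0,8.5]],
    [60,[0,0,0],[0,0,8.5]],
    [60,[0,0,0],[0,0,8.5]],
    [60,[0,0,0],[0,0,0]],
    [60,[0,0,0],[0,0,0]]
  ]
}}

```text
time: 11.8
ee_pos: [0.5235, 0.3213, 0.2539]
eef_rot: [0.788, 0.616, 0.002, 0.0]
ft_force: [-0.3, -0.3, 0.2]
width: 0.602
grip_force: 0.0
```

Emit:
{"fn": "jog_arm", "kwargs": {
  "rows": [
    [60,[0,0,4.5],[0,0,0]],
    [60,[0,0,4.5],[0,0,0]],
    [60,[0,0,4.5],[0,0,0]],
    [60,[0,0,4.5],[0,0,0]],
    [60,[0,0,4.1],[0,0,0]],
    [60,[0,0,0],[0,0,0]],
    [60,[-1,0,0],[0,0,0]],
    [60,[-1,0,0],[0,0,0]],
    [60,[-1,0,0],[0,0,0]],
    [60,[-1,0,0],[0,0,0]],
    [60,[-1,0,0],[0,0,0]],
    [60,[-1,0,0],[0,0,0]]
  ]
}}

```text
time: 13.0
ee_pos: [0.5105, 0.2634, 0.0333]
eef_rot: [0.789, 0.614, 0.002, 0.0]
ft_force: [1.8, 5.6, 4.5]
width: 0.6
grip_force: 2.5
```

Emit:
{"fn": "jog_arm", "kwargs": {
  "rows": [
    [60,[-1,0,0],[0,0,0]],
    [60,[-1,0,0],[0,0,0]],
    [60,[-1,0,0],[0,0,0]],
    [60,[-1,0,0],[0,0,0]],
    [60,[-1,0,0],[0,0,0]],
    [60,[-1,0,0],[0,0,0]],
    [60,[-1,0,0],[0,0,0]],
    [60,[-1,0,0],[0,0,0]],
    [60,[-1,0,0],[0,0,0]],
    [60,[-1,0,0],[0,0,0]],
    [60,[-1,0,0],[0,0,0]],
    [60,[-1,0,0],[0,0,0]]
  ]
}}

```text
time: 14.2
ee_pos: [0.4809, 0.1467, 0.0328]
eef_rot: [0.789, 0.614, 0.002, 0.001]
ft_force: [1.0, 5.0, 4.1]
width: 0.603
grip_force: 2.7
```

```bash
python3 - <<'E'
from h import *
cv2.imwrite('pics/side3.png',optics.camera('side')[...,::-1])
E
```

```text
(no output)
```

View pics/side3.png

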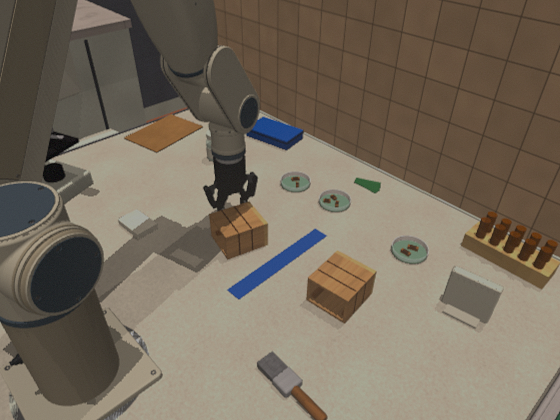

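The push is stable: the stamped crate is at (240,230), square on both fingers, with the tape just ahead.

Emit:
{"fn": "jog_arm", "kwargs": {
  "rows": [
    [60,[-1,0,0],[0,0,0]],
    [60,[-1,0,0],[0,0,0]],
    [60,[-1,0,0],[0,0,0]],
    [60,[-1,0,0],[0,0,0]],
    [60,[-1,0,0],[0,0,0]],
    [60,[-1,0,0],[0,0,0]],
    [60,[-1,0,0],[0,0,0]],
    [60,[-1,0,0],[0,0,0]],
    [60,[-1,0,0],[0,0,0]],
    [60,[-1,0,0],[0,0,0]],
    [60,[-1,0,0],[0,0,0]],
    [60,[-1,0,0],[0,0,0]]
  ]
}}

```text
time: 15.45
ee_pos: [0.4505, 0.03, 0.0319]
eef_rot: [0.789, 0.615, 0.001, 0.0]
ft_force: [1.7, 5.0, 5.0]
width: 0.603
grip_force: 2.7
```

Emit:
{"fn": "jog_arm", "kwargs": {
  "rows": [
    [60,[1,0,0],[0,0,0]],
    [60,[3,0,0],[0,0,0]],
    [60,[4,0,0],[0,0,0]],
    [60,[4.5,0,0],[0,0,0]],
    [60,[4.5,0,0],[0,0,0]],
    [60,[0,0,-4],[0,0,0]],
    [60,[0,0,-4],[0,0,0]],
    [60,[0,0,-4],[0,0,0]],
    [60,[0,0,-4],[0,0,0]],
    [60,[4,0,0],[0,0,0]],
    [60,[4,0,0],[0,0,0]],
    [60,[4,0,0],[0,0,0]]
  ]
}}

```text
time: 16.65
ee_pos: [0.5209, 0.3132, 0.192]
eef_rot: [0.789, 0.614, 0.0, 0.0]
ft_force: [0.5, -0.8, -0.8]
width: 0.6
grip_force: 0.0
```

```bash
python3 - <<'E'
from h import *
cv2.imwrite('pics/top2.png',optics.camera('top')[...,::-1])
E
```

```text
(no output)
```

View pics/top2.png

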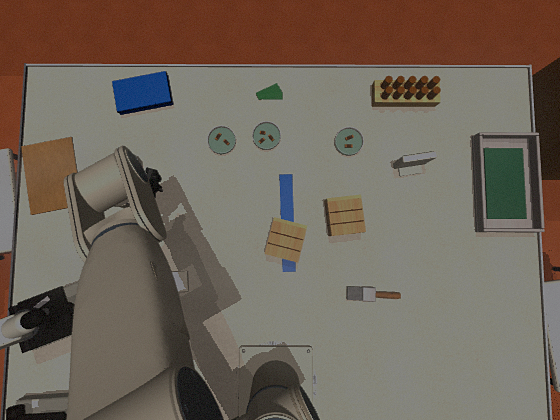

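The stamped crate lies across the tape at about (285,241), the plain one is at (346,216), and the bystanders look unmoved. I'll measure the offset from the tape.

```bash
python3 - <<'E'
from h import *
p=optics.camera_params('top');h=cv2.cvtColor(cv2.imread('pics/top2.png'),cv2.COLOR_BGR2HSV)
m=cv2.inRange(h,(8,80,110),(25,255,255));m[:185]=0;m[270:]=0;m[:,:240]=0;m[:,375:]=0
m=cv2.morphologyEx(m,3,np.ones((5,5)));a=np.radians(2.2)
for c in cv2.findContours(m,0,1)[0]:
    if cv2.contourArea(c)>300:
        r=cv2.minAreaRect(c);X=ray(p,[r[0]],.07)[0];d=X[:2]-[.476,-.034]
        print(r,X.round(3),'line x,y',d@[np.cos(a),np.sin(a)],d@[-np.sin(a),np.cos(a)])
E
```

```text
((285.38238525390625, 239.47059631347656), (34.44005584716797, 37.593021392822266), 14.03624439239502) [ 0.423 -0.028  0.07 ] line x,y -0.05299417057494166 0.008475609917205218
((346.1000061035156, 214.80003356933594), (38.07866287231445, 33.98551559448242), 82.87498474121094) [ 0.495 -0.204  0.07 ] line x,y 0.012636826640234217 -0.1704326615833468
```

Both crates are well inside tolerance: the stamped crate is 8 mm off the centre line and the plain one is 170 mm away. Handing in.

```bash
python3 -c "
from workcell import ctrl; print(ctrl.hand_in())"
```

```text
the job is handed in; nothing more can be done
None
```

I handed the job in with both crates tipped onto their sides: the stamped one (left) lies over the tape, about 8 mm off its centre line and 53 mm from its middle, and the plain one is about 170 mm clear, with no bystander visibly moved; the hand-in returned no verdict.

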